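# Load a tea carton into its pantry organiser lane

## Task

With the fingertips, push the tea carton straight down the empty lane of the wooden packet organiser until its end rests against the back board, without the carton or the robot touching either of the two metal guide rails, which are only clipped on and slip out of place. Then push the open swing bar fully shut across the lane behind the carton. Only push, gently: do not pinch, lift or tip the carton, and leave the other things on the counter and the pack in the other lane where they are.

Things in the scene. Friction and masses are not known exactly. Their poses are not given: they have to be found in the camera images.
- tea_box: Tea carton: upright card box, 74 mm along its x, 132 mm along its y, 77 mm tall, 0.1 to 0.25 kg, standing loose on the counter (z = 0) outside the organiser's mouth, askew and off the lane's line by up to 5 cm either way. Origin: centre of its underside. It goes into the lane lengthwise, either end first (its y along the organiser's x).
- rack: Packet organiser: fixed low U-shaped wooden frame, 246 x 212 mm, no floor (packs slide on the counter). Origin on the counter; x points down the lanes from the mouth to the back board, y across, z up. Back board 53 mm high. Wooden sides 26 mm high at y -0.125 to -0.113 and 0.075 to 0.087, x -0.122 to 0.118. Empty lane centred near y = -0.045, between the metal rails; a long pack is in the other.
- lane_stop (a point): Point on the stop face of the back board, in the middle of the empty lane, on the counter: x = 0.110, y = -0.045 in the organiser's frame. Fully in, the carton's end touches this face and its origin is 66 mm before it. The black clip plates of the rails beside it are outside the lane's clear width.
- near_rail: Metal guide rail on the low-y side of the empty lane: 6 mm thick, 24 mm high, x -0.107 to 0.109 in the organiser's frame, with a round nose 10 mm across at the mouth end (to x = -0.112). Parallel to the lane. Origin at the counter on its centre plane: the face to the lane is 3 mm from it (nose 5 mm). It slips sideways at a light touch.
- far_rail: The same rail on the high-y side of the empty lane; its face to the lane is 3 mm (nose 5 mm) from its origin. Clear width between the two rails: 90 to 98 mm.
- gate (a joint): Angle of the round steel swing bar about its upright pivot: 0 = shut, across the empty lane along the organiser's +y, over both rails (hard stop). Opens past the mouth direction (1.57 = along the organiser's -x) and on to the near side, to 2.7; at value a it points along (-sin a, cos a) in the organiser's x, y. Stays where left; about 0.5 N at 80 mm from the pivot moves it.
- gate_pivot (a point): Pivot axis of the swing bar, at (-0.037, -0.119) in the organiser's frame, at the height of the bar's centre line, 51.5 mm over the counter. The bar is 10 mm thick, with a 16 mm black knob 122 to 136 mm from the pivot; the hub is 18 mm across, 63 mm high. The bar clears a carton that is fully in by 10 mm, and cannot shut on one that stands out more.
- long_pack: Long carton, 46 x 205 x 62 mm, lying loose in the organiser's other lane; to be left alone. Origin: centre of its underside.
- tin: Food tin, 75 mm in diameter, 58 mm tall, to the right of the work; to be left alone. Origin: centre of its underside.
- red_mug: Red mug, 84 mm in diameter with a handle, 96 mm tall; to be left alone. Origin: centre of its underside.
- espresso_cup: White espresso cup, 61 mm in diameter with a handle, 54 mm tall; to be left alone. Origin: centre of its underside.
- spice_jar: Spice jar with a red cap, 45 mm in diameter, 106 mm tall; to be left alone. Origin: centre of its underside.
- teaspoon: Teaspoon, 134 mm long, lying on the counter; to be left alone. Origin: centre of its underside.
Mind the look-alikes: they are no part of the job. Leave any blue look-alike of the tea_box alone.

How it is judged:
On the way, in this order (a step that is already met when the one before it is completed fails the run):
1. the carton is pushed fully in, against the back board, with the swing bar still open (x of tea_box in the frame of rack between 0.037 and 0.048 m and angle between the y axis of tea_box and the x axis of rack, either way round below 0.12 rad and y of tea_box in the frame of rack between -0.06 and -0.03 m and height (world z) of tea_box below 0.005 m and angle between tea_box's own z axis and vertical below 0.05 rad and value of joint gate above 1 rad), for 0.2 s.
2. the swing bar is shut behind the carton (value of joint gate below 0.08 rad), for 0.2 s.
At the end, for the whole second after the job is handed in: The carton stands flat on the counter in the empty lane, lengthwise (within 0.12 rad), its end within 7 mm of the back board, at rest; the swing bar is shut across the lane (within 0.08 rad); both rails are within 3 mm of where they were, and the other things within 15 mm (x of tea_box in the frame of rack between 0.037 and 0.048 m and angle between the y axis of tea_box and the x axis of rack, either way round below 0.12 rad and y of tea_box in the frame of rack between -0.06 and -0.03 m and height (world z) of tea_box below 0.005 m and angle between tea_box's own z axis and vertical below 0.05 rad and value of joint gate below 0.08 rad and linear speed of tea_box below 0.01 m/s and distance of each of near_rail, far_rail from where it was at the start of the episode below 0.003 m and distance of each of long_pack, tin, red_mug, espresso_cup, spice_jar, teaspoon from where it was at the start of the episode below 0.015 m); the robot touches nothing.
It fails at once if a guide rail is touched by the carton, the robot or anything else (contact force between any of near_rail, far_rail and anything else above 0.3 N).
It fails at once if the carton is lifted off the counter or carried (height (world z) of tea_box above 0.008 m).
It fails at once if the carton is tipped (angle between tea_box's own z axis and vertical above 0.2 rad).
It fails at once if the carton is pinched or shoved hard (more than 40 N on it) (contact force between the fingers and tea_box above 40 N).
It fails at once if a bystander is knocked out of place (distance of any of long_pack, tin, red_mug, espresso_cup, spice_jar, teaspoon from where it was at the start of the episode above 0.015 m).
It also fails if it takes over 72 s, if anything falls off the work surface, if the arm or the gripper's body presses on something with over 40 N, if the wrist force passes 120 N, or if a joint passes its speed limit or range.

## Robot

A 6-joint arm with a two-finger parallel gripper is mounted at the origin on a cart in front of the work surface, level with it; the furniture and walls round the work are solid. World frame = base frame: x ahead of the robot, y to its left, z up, the work surface at z = 0. Lengths are in m, angles in rad, forces in N, time in s.
With the tool pointing down it reaches from about 0.3 to 0.75 m from the base axis. Payload 8.5 kg.
Tool frame: the origin (TCP) lies on the mounting face of the last link; the fingertips stand 166 mm ahead of it and the grasp point (between the pads) lies 147 mm ahead of it (ctrl.grasp_offset is the distance from the TCP to the grasp point, in m); z points along the fingers, y is the line along which they close (so a half turn about z gives the same grasp; the last joint's range is limited). The gripper opens to 88 mm and grips with 3 to 60 N. Pads are 18 mm wide; open, the fingers measure 123 mm over their backs; the gripper's body (75 mm by 187 mm) begins 45 mm behind the grasp point.
Start: joints at [-1.524, 0.381, 1.297, -0, 1.464, -0.215], TCP at [0.142, -0.531, 0.405] pointing down, gripper open.
Joint ranges: [-3.11, 3.11], [-0.89, 2.33], [0.22, 2.48], [-1.42, 4.56], [0.17, 2.85], [-2.88, 2.88]. Speed limits (rad/s): [2.39, 2.39, 3.14, 3.14, 3.14, 3.14].

## Interface

Orientations are given as [roll, pitch, yaw] about the fixed x, y, z axes, in that order (R = Rz(yaw) Ry(pitch) Rx(roll)).
In Python, from cell import ctrl gives the robot as it stands.
- The arm moves only by the tool move_arm, never from a script. Its argument "series" is a list of rows, each a list of 6 numbers: the shift along the tool's x, y, z in mm, then the turn, a rotation vector about the tool's x, y, z in rad. In form: [[x, y, z, ax, ay, az], ...]. A call has 1 to 10 rows; each row is the pose to reach, as a shift and turn from the pose commanded when the call began, along the tool's axes at that moment; what a row does not reach only later rows make up. A row lasts 1/10 s, in which the tool goes at most 50 mm and 8.59 degrees, less where a joint would pass 70% of its speed; a pose out of reach is approached as far as the arm can. A call with a gripper value outside its range is refused whole. "claw" is the finger opening in mm, from 0 to 88.1, set as the call begins (left out, the last holds). The fingers move at their own pace and stop on an object; "grip_force" is the grip in N (left out, the last holds). Time passes only in rows, so rows that repeat a pose let the fingers close. It gives the time, the measured TCP pose, the force, the opening and the grip force at its end, in the units of the state.
- ctrl.get_state(): the state, without advancing time (a new reading comes with each control period).
- ctrl.capture(name): name is "scene" or "side" or "wrist"; returns a dict with "frame" (400x640x3 uint8, red, green, blue), "range_z" (400x640 float32, m along the optical axis (not along the pixel's ray), 0 where there is no reading), "fx", "fy", "cx", "cy" (pixels), "rvec" (rotation vector, rad) and "tvec" (3), from world to camera coordinates, as OpenCV has them. Camera axes: x right, y down, z forward; pixel columns grow to the right and rows downward; lengths in m; the calibration is good to about 2 mm. The wrist camera is an equidistant fisheye: a pixel r from the principal point sees the ray r / f radians off the axis. A picture is of the moment at which its call begins.
- ctrl.hand_in(): hands the job in; it is judged then, once.
The state is a dict: "t": time; "q": joint angles; "joint_vel": joint speeds; "effort": joint torques, N m; "eef_pos": TCP position; "orientation": TCP orientation; "wrist_force": force on the tool from outside, world axes, zero at the start; "wrist_torque": the same for the moment, N m; "opening": opening from 0.0 (shut) to 1.0 (fully open); "gripper_force": force on a finger pad.
Only numpy, scipy, OpenCV 4.12 (cv2) and the standard library are available. Lean on these libraries where they do the work, as an engineer would, in place of code of your own. Each camera call takes 0.05 s, during which the arm holds its last target. There are 200 camera calls.

## Working session

There is one attempt and no reset: what is moved stays moved. The work goes in short steps, Python scripts to look and compute and a tool call to move; the robot and the scene stay as the last step left them, time stands still between calls to the robot, and variables do not carry over. Pictures are saved under pics/ and viewed, at most 10 in all, crops included, and the job is handed in when it is done.

Besides the shell and the picture viewer there is one more tool, called after "Request:" by a JSON object that holds its "name" and its "arguments", one argument or row to a line. move_arm: Moves the arm, as the interface text tells. Its arguments: {"type":"object","properties":{"series":{"type":"array"},"claw":{"type":"number"},"grip_force":{"type":"number"}},"required":["series"]}

```bash
mkdir -p pics; cat > h.py <<'E'
import numpy as np, cv2
from cell import ctrl
from scipy.spatial.transform import Rotation as R
def cap(n):
    c=ctrl.capture(n); c['R']=cv2.Rodrigues(np.array(c['rvec'],float))[0]; return c
def cloud(c):
    v,u=np.mgrid[0:400,0:640]; z=c['range_z'].astype(float)
    P=np.stack([(u-c['cx'])/c['fx']*z,(v-c['cy'])/c['fy']*z,z],-1)
    return (P-np.array(c['tvec']).ravel())@c['R']
def save(n,im): cv2.imwrite('pics/'+n,im[...,::-1])
E
python3 - <<'E'
from h import *
for n in('scene','side'):
    c=cap(n); save(n+'0.png',c['frame']); np.savez(n+'0.npz',P=cloud(c),f=c['frame'],z=c['range_z'])
    print(n, -c['R'].T@np.array(c['tvec']).ravel(),c['fx'])
s=ctrl.get_state();print(s)
E
```

```text
scene [-0.01415445  0.68769677  0.94510881] 397.77047031049057
side [0.43172848 1.02234707 0.80325622] 478.2607689090756
{'t': 0.1, 'q': array([-1.52429347e+00,  3.81126638e-01,  1.29813980e+00, -2.93657855e-05,
        1.46357529e+00, -2.15303330e-01]), 'joint_vel': array([ 6.12948561e-04, -2.60965338e-03, -3.80140288e-03, -3.32204199e-05,
        6.57969862e-04,  6.55665470e-04]), 'effort': array([ 4.73121676e-03, -4.38650680e+01, -2.24913508e+01,  7.14995270e-02,
        3.41690099e-02, -7.69394660e-05]), 'eef_pos': array([ 0.14234592, -0.53122316,  0.40421568]), 'orientation': array([-3.14036619e+00, -2.38336048e-04,  2.61809197e-01]), 'wrist_force': array([ 0.26278125, -0.38434794, -1.02155641]), 'wrist_torque': array([-0.0053374 , -0.00322161, -0.01464164]), 'gripper_force': 0.0, 'opening': 0.9983136065223037}
```

View pics/scene0.png

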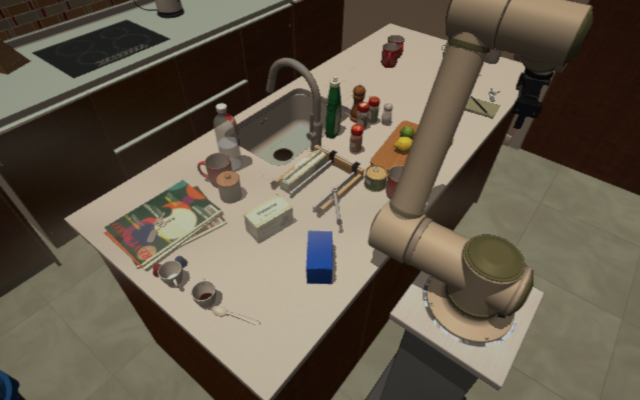

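View pics/side0.png

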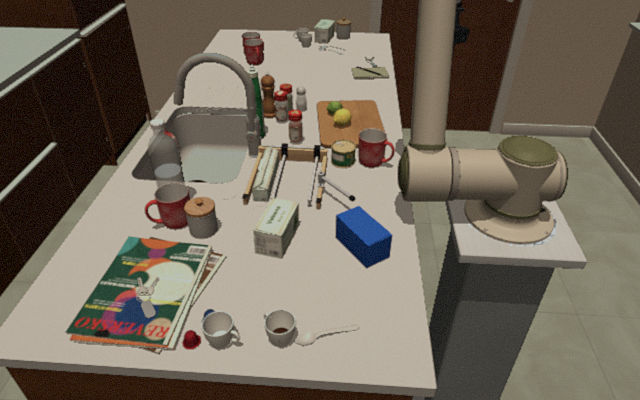

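The tea carton is the cream/green box (scene (269,218), side (277,227)). The blue box (scene (320,257), side (363,237)) is the look-alike to leave alone. The organiser is at scene (320,178), side (287,172), with its open lane to the right of the long pack. The swing bar points out of the mouth to the near side (knob at side (350,197)).

```bash
python3 - <<'E'
from h import *
d=np.load('side0.npz');P=d['P'];f=d['f']
save('crop1.png',cv2.resize(f[130:270,220:400],None,fx=4.4,fy=4.2,interpolation=cv2.INTER_CUBIC)[:600,:800])
for n,box in(('side',(190,265,245,305)),('scene',(190,245,240,300))):
    P=np.load(n+'0.npz')['P']; q=P[box[0]:box[1],box[2]:box[3]].reshape(-1,3)
    t=q[(q[:,2]>.070)&(q[:,2]<.09)]
    r=cv2.minAreaRect((t[:,:2]*1000).astype(np.float32)); print(n,len(t),np.median(t[:,2]),r)
# rack: wood/metal points z
P=np.load('side0.npz')['P']
for (u,v) in [(263,150),(306,150),(327,158),(247,195),(320,201),(265,172),(285,150),(317,150),(322,178),(350,197),(281,170),(311,190)]:
    print(u,v,P[v,u].round(4))
E
```

```text
side 1006 0.07313662027126684 ((595.8295288085938, 139.19427490234375), (135.0596923828125, 71.28556823730469), 78.2174301147461)
scene 814 0.07675433010361057 ((594.84130859375, 138.76121520996094), (132.78475952148438, 74.59635925292969), 78.6845703125)
263 150 [ 0.6898 -0.2187  0.0342]
306 150 [ 0.5574 -0.219   0.0405]
327 158 [ 0.4945 -0.2506 -0.0051]
247 195 [ 0.6988 -0.0038  0.0217]
320 201 [0.4987 0.0048 0.0198]
265 172 [ 0.6597 -0.0783  0.0491]
285 150 [ 0.6215 -0.2169  0.0387]
317 150 [ 0.5233 -0.2128  0.0459]
322 178 [ 0.4975 -0.0525  0.0554]
350 197 [0.4193 0.0274 0.055 ]
281 170 [ 0.6237 -0.1365  0.0189]
311 190 [ 0.5273 -0.0449  0.0185]
```

View pics/crop1.png

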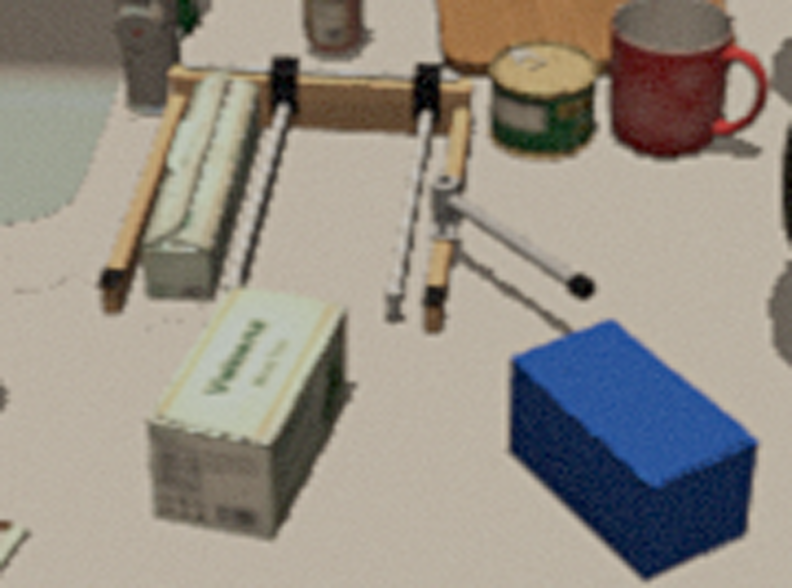

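Confirmed in the crop: the printed cream carton is the one meant. Its end is at crop (210,480), the rails' noses are at crop (230,285) and (395,305), the hub is at (447,205) and the knob at (580,285). Next I'll fit the rack axes.

```bash
python3 - <<'E'
from h import *
for n in('side','scene'):
    d=np.load(n+'0.npz');P=d['P'].reshape(-1,3);
    m=(P[:,0]>.46)&(P[:,0]<.75)&(P[:,1]>-.26)&(P[:,1]<.03)
    Q=P[m]
    print(n)
    # rails/wood tops z .017-.03, slices in y
    for y in np.arange(-.19,.03,.02):
        s=Q[(abs(Q[:,1]-y)<.01)&(Q[:,2]>.015)&(Q[:,2]<.033)]
        x=np.sort(s[:,0]); g=np.split(x,np.where(np.diff(x)>.008)[0]+1) if len(x) else []
        print(round(y,3),[(round(a.mean(),4),len(a)) for a in g if len(a)>2])
    b=Q[(Q[:,2]>.045)&(Q[:,2]<.058)&(Q[:,1]<-.18)]
    for x in np.arange(.5,.72,.03):
        s=b[abs(b[:,0]-x)<.015]
        if len(s): print(' back',round(x,3),s[:,1].min().round(4),s[:,1].max().round(4),len(s))
    g=P[(P[:,2]>.045)&(P[:,2]<.07)&(P[:,0]>.38)&(P[:,0]<.53)&(P[:,1]>-.09)&(P[:,1]<.05)]
    print(g[np.argsort(g[:,0])][::6].round(3).tolist())
    bl=P[(P[:,2]>.06)&(P[:,2]<.1)&(P[:,0]>.35)&(P[:,0]<.53)&(P[:,1]>.03)&(P[:,1]<.3)]
    print('blue',cv2.minAreaRect((bl[:,:2]*1000).astype(np.float32)),np.median(bl[:,2]))
E
```

```text
side
-0.19 [(np.float64(0.4646), 14), (np.float64(0.5017), 14), (np.float64(0.5259), 6), (np.float64(0.6263), 10), (np.float64(0.6424), 7), (np.float64(0.6998), 14)]
-0.17 [(np.float64(0.5008), 13), (np.float64(0.5265), 11), (np.float64(0.6263), 10), (np.float64(0.6425), 7), (np.float64(0.7001), 18)]
-0.15 [(np.float64(0.5021), 17), (np.float64(0.5267), 10), (np.float64(0.6267), 9), (np.float64(0.6423), 8), (np.float64(0.7012), 16)]
-0.13 [(np.float64(0.5004), 10), (np.float64(0.5272), 6), (np.float64(0.6266), 10), (np.float64(0.6421), 6), (np.float64(0.7006), 18)]
-0.11 [(np.float64(0.5272), 10), (np.float64(0.6279), 11), (np.float64(0.6419), 7), (np.float64(0.7011), 19)]
-0.09 [(np.float64(0.5276), 11), (np.float64(0.6278), 10), (np.float64(0.6424), 7), (np.float64(0.702), 19)]
-0.07 [(np.float64(0.5019), 15), (np.float64(0.5284), 9), (np.float64(0.628), 12), (np.float64(0.6424), 8), (np.float64(0.7019), 20)]
-0.05 [(np.float64(0.5039), 34), (np.float64(0.5286), 11), (np.float64(0.6285), 12), (np.float64(0.643), 8), (np.float64(0.7023), 22)]
-0.03 [(np.float64(0.5037), 18), (np.flo
[... 3110 characters left out ...]
0.028, 0.063], [0.41, 0.027, 0.048], [0.412, 0.034, 0.051], [0.415, 0.031, 0.052], [0.418, 0.022, 0.059], [0.423, 0.01, 0.055], [0.428, 0.014, 0.059], [0.433, 0.006, 0.058], [0.438, 0.0, 0.058], [0.443, -0.001, 0.058], [0.449, -0.006, 0.054], [0.453, -0.021, 0.057], [0.458, -0.017, 0.057], [0.465, -0.027, 0.058], [0.469, -0.028, 0.055], [0.475, -0.045, 0.055], [0.481, -0.048, 0.058], [0.487, -0.052, 0.056], [0.493, -0.059, 0.06], [0.494, -0.072, 0.049], [0.497, -0.07, 0.058], [0.5, -0.068, 0.066], [0.503, -0.062, 0.056], [0.506, -0.065, 0.065], [0.509, -0.07, 0.064]]
blue ((402.3231506347656, 134.70123291015625), (80.59017944335938, 192.1322784423828), 25.944509506225586) 0.07677564094597261
```

Request:
{"name": "move_arm", "arguments": {
  "series": [
    [340, -256, 0, 0, 0, 0.14],
    [340, -256, 0, 0, 0, 0.14],
    [340, -256, 0, 0, 0, 0.14],
    [340, -256, 0, 0, 0, 0.14],
    [340, -256, 0, 0, 0, 0.14],
    [340, -256, 0, 0, 0, 0.14],
    [340, -256, 0, 0, 0, 0.14],
    [340, -256, 0, 0, 0, 0.14],
    [340, -256, 0, 0, 0, 0.14],
    [340, -256, 0, 0, 0, 0.14]
  ]
}}

```text
t: 1.1
eef_pos: [0.4056, -0.1937, 0.4046]
orientation: [-3.141, 0.0, 0.126]
wrist_force: [-0.0, -0.8, 1.0]
opening: 1.001
gripper_force: 0.0
```

Request:
{"name": "move_arm", "arguments": {
  "series": [
    [309, -298, 0, 0, 0, 0.14],
    [309, -298, 0, 0, 0, 0.14],
    [309, -298, 0, 0, 0, 0.14],
    [309, -298, 0, 0, 0, 0.14],
    [309, -298, 0, 0, 0, 0.14],
    [309, -298, 0, 0, 0, 0.14],
    [309, -298, 0, 0, 0, 0.14],
    [309, -298, 0, 0, 0, 0.14],
    [309, -298, 0, 0, 0, 0.14],
    [309, -298, 0, 0, 0, 0.14]
  ]
}}

```text
t: 2.1
eef_pos: [0.6768, 0.1394, 0.4027]
orientation: [-3.141, 0.002, -0.015]
wrist_force: [-0.0, -1.1, 0.9]
opening: 1.002
gripper_force: 0.0
```

```bash
python3 - <<'E'
from h import *
s=ctrl.get_state();print(s['t'],s['eef_pos'],s['orientation'],s['q'])
c=cap('wrist'); save('w1.png',c['frame'])
P=np.load('side0.npz')['P'].reshape(-1,3)
m=(P[:,2]>.02)&(P[:,0]>.64)&(P[:,1]>.0)&(P[:,1]<.3)
print(P[m].min(0),P[m][:,2].max(), 'x min of tall things', P[m&(P[:,2]>.085)][:,0].min())
E
```

```text
2.1 [0.67678717 0.13936138 0.40265962] [-3.14125993e+00  1.65696311e-03 -1.54010193e-02] [3.21497662e-02 6.44627742e-01 8.40714020e-01 4.12669196e-04
 1.65789016e+00 1.61838295e+00]
[6.40005787e-01 2.98066832e-04 2.00047090e-02] 0.24834290504086956 x min of tall things 0.7805200583155297
```

View pics/w1.png

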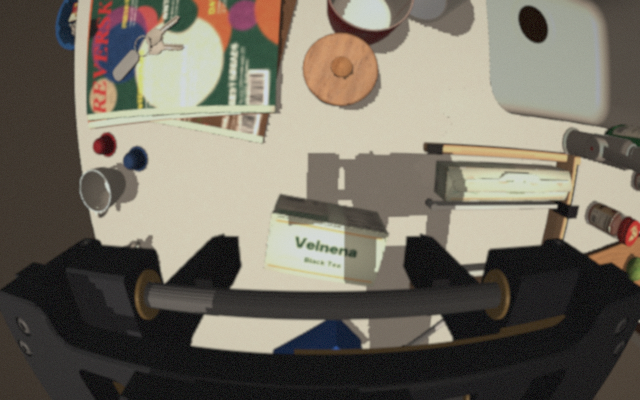

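The wrist view shows the carton at (325,240) between the open fingers (225,260) and (425,260), which sit beyond its far side with clear counter below. I'll descend.

Request:
{"name": "move_arm", "arguments": {
  "series": [
    [0, 0, 45, 0, 0, 0],
    [0, 0, 90, 0, 0, 0],
    [0, 0, 130, 0, 0, 0],
    [0, 0, 165, 0, 0, 0],
    [0, 0, 185, 0, 0, 0],
    [0, 0, 198, 0, 0, 0],
    [0, 0, 202, 0, 0, 0],
    [0, 0, 202, 0, 0, 0]
  ]
}}

```text
t: 2.95
eef_pos: [0.6751, 0.1366, 0.2033]
orientation: [3.142, -0.001, -0.019]
wrist_force: [0.5, 1.0, 0.1]
opening: 0.998
gripper_force: 0.0
```

Request:
{"name": "move_arm", "arguments": {
  "series": [
    [-5, 0, 0, 0, 0, 0],
    [-10, 0, 0, 0, 0, 0],
    [-14, 0, 0, 0, 0, 0],
    [-18, 0, 0, 0, 0, 0],
    [-22, 0, 0, 0, 0, 0],
    [-26, 0, 0, 0, 0, 0],
    [-30, 0, 0, 0, 0, 0],
    [-34, 0, 0, 0, 0, 0]
  ]
}}

```text
t: 3.75
eef_pos: [0.6407, 0.138, 0.2028]
orientation: [-3.142, -0.0, -0.018]
wrist_force: [1.2, 0.9, 1.3]
opening: 0.996
gripper_force: 0.3
```

Request:
{"name": "move_arm", "arguments": {
  "series": [
    [-3, 0, 0, 0, 0, 0],
    [-6, 0, 0, 0, 0, 0],
    [-9, 0, 0, 0, 0, 0],
    [-11, 0, 0, 0, 0, 0],
    [-13, 0, 0, 0, 0, 0],
    [-13, 0, 0, 0, 0, 0],
    [-13, 0, 0, 0, 0, 0]
  ]
}}

```text
t: 4.45
eef_pos: [0.628, 0.1382, 0.2027]
orientation: [3.142, 0.0, -0.018]
wrist_force: [-0.6, 0.6, -0.2]
opening: 1.0
gripper_force: 0.0
```

```bash
cat >> h.py <<'E'
def box(n='side',show=True):
    c=cap(n);P=cloud(c).reshape(-1,3)
    q=P[(P[:,2]>.068)&(P[:,2]<.084)&(P[:,0]>.52)&(P[:,0]<.66)&(P[:,1]>-.23)&(P[:,1]<.24)]
    r=cv2.minAreaRect((q[:,:2]*1000).astype(np.float32)); return c,q,r
E
python3 - <<'E'
from h import *
s=ctrl.get_state();print(s['t'],s['eef_pos'],s['orientation'],s['wrist_force'])
for n in('side','scene'):
    c,q,r=box(n); print(n,len(q),r); save('b_'+n+'.png',c['frame'])
E
```

```text
4.45 [0.62797883 0.13819422 0.2027217 ] [ 3.14151560e+00  2.87335785e-04 -1.81907384e-02] [-0.639437    0.55145645 -0.18568462]
side 951 ((590.4238891601562, 134.18162536621094), (138.0635528564453, 92.66541290283203), 88.31624603271484)
scene 867 ((590.4608154296875, 131.9478759765625), (134.3919677734375, 97.20128631591797), 88.94993591308594)
```

Request:
{"name": "move_arm", "arguments": {
  "series": [
    [12, 0, 0, 0, 0, 0],
    [25, 0, 0, 0, 0, 0],
    [35, 0, 0, 0, 0, 0],
    [35, 0, -40, 0, 0, 0],
    [35, 0, -80, 0, 0, 0],
    [35, 0, -100, 0, 0, 0],
    [35, 0, -100, 0, 0, 0]
  ]
}}

```text
t: 5.25
eef_pos: [0.6632, 0.1377, 0.3061]
orientation: [-3.141, -0.006, -0.018]
wrist_force: [0.6, 1.2, 0.5]
opening: 1.003
gripper_force: 0.0
```

```bash
python3 - <<'E'
from h import *
s=ctrl.get_state();print(s['t'],s['eef_pos'],s['orientation'],s['wrist_force'])
for n in('side','scene'):
    c,q,r=box(n); print(n,len(q),r, np.mean((q.min(0),q.max(0)),0))
    for y in np.arange(.07,.21,.03):
        t=q[abs(q[:,1]-y)<.012]; print(round(y,3), t[:,0].min().round(4),t[:,0].max().round(4))
E
```

```text
5.25 [0.66320986 0.13765528 0.30611445] [-3.14129477 -0.00620741 -0.01811225] [0.64443664 1.17244888 0.52920926]
side 1024 ((579.9998779296875, 133.40957641601562), (137.92636108398438, 71.26887512207031), 89.21331787109375) [0.58005947 0.13346168 0.07322445]
0.07 0.5443 0.6127
0.1 0.5442 0.6153
0.13 0.5449 0.6145
0.16 0.5452 0.6159
0.19 0.5455 0.6153
scene 842 ((577.9219970703125, 131.19967651367188), (133.8992919921875, 72.99297332763672), 89.13865661621094) [0.57791313 0.13130773 0.07536403]
0.07 0.5405 0.612
0.1 0.5422 0.6135
0.13 0.5416 0.6146
0.16 0.5418 0.6127
0.19 0.5431 0.6153
```

Request:
{"name": "move_arm", "arguments": {
  "series": [
    [-8, -10, 0, 0, 0, -0.149],
    [-17, -21, 0, 0, 0, -0.298],
    [-26, -32, 0, 0, 0, -0.447],
    [-35, -43, 0, 0, 0, -0.596],
    [-44, -54, 0, 0, 0, -0.745],
    [-53, -65, 0, 0, 0, -0.894],
    [-62, -76, 0, 0, 0, -1.043],
    [-71, -88, 0, 0, 0, -1.192],
    [-79, -98, 0, 0, 0, -1.341],
    [-84, -107, 0, 0, 0, -1.49]
  ],
  "claw": 34
}}

```text
t: 6.35
eef_pos: [0.5803, 0.2466, 0.3006]
orientation: [-3.138, 0.001, 1.478]
wrist_force: [1.5, -0.1, 0.5]
opening: 0.385
gripper_force: 0.0
```

Request:
{"name": "move_arm", "arguments": {
  "series": [
    [0, 0, 0, 0, 0, -0.081],
    [0, 0, 0, 0, 0, -0.081],
    [0, 0, 0, 0, 0, -0.081]
  ]
}}

```text
t: 6.65
eef_pos: [0.581, 0.2459, 0.3014]
orientation: [-3.139, 0.001, 1.55]
wrist_force: [-0.0, 0.5, -0.1]
opening: 0.387
gripper_force: 0.0
```

Request:
{"name": "move_arm", "arguments": {
  "series": [
    [0, 0, 40, 0, 0, 0],
    [0, 0, 70, 0, 0, 0],
    [0, 0, 90, 0, 0, 0],
    [0, 0, 97, 0, 0, 0],
    [0, 0, 97, 0, 0, 0]
  ]
}}

```text
t: 7.15
eef_pos: [0.581, 0.2459, 0.2049]
orientation: [-3.14, 0.0, 1.551]
wrist_force: [-0.2, -0.6, 0.1]
opening: 0.382
gripper_force: 0.0
```

Request:
{"name": "move_arm", "arguments": {
  "series": [
    [-10, 0, 0, 0, 0, 0],
    [-20, 0, 0, 0, 0, 0],
    [-27, 0, 0, 0, 0, 0],
    [-32, 0, 0, 0, 0, 0],
    [-36, 0, 0, 0, 0, 0],
    [-40, 0, 0, 0, 0, 0],
    [-45, 0, 0, 0, 0, 0],
    [-50, 0, 0, 0, 0, 0],
    [-56, 0, 0, 0, 0, 0],
    [-62, 0, 0, 0, 0, 0]
  ]
}}

```text
t: 8.15
eef_pos: [0.5798, 0.1837, 0.2058]
orientation: [3.142, -0.0, 1.553]
wrist_force: [-0.6, 1.5, 0.6]
opening: 0.386
gripper_force: 0.7
```

Request:
{"name": "move_arm", "arguments": {
  "series": [
    [-6, 0, 0, 0, 0, 0],
    [-12, 0, 0, 0, 0, 0],
    [-18, 0, 0, 0, 0, 0],
    [-24, 0, 0, 0, 0, 0],
    [-30, 0, 0, 0, 0, 0],
    [-36, 0, 0, 0, 0, 0],
    [-42, 0, 0, 0, 0, 0],
    [-42, 0, 0, 0, 0, 0]
  ]
}}

```text
t: 8.95
eef_pos: [0.5791, 0.1413, 0.2057]
orientation: [-3.141, 0.0, 1.552]
wrist_force: [-0.6, -0.6, 0.5]
opening: 0.387
gripper_force: 0.0
```

```bash
cat >> h.py <<'E'
def rep(ys):
    s=ctrl.get_state();print(s['t'],s['eef_pos'],s['orientation'],s['wrist_force'])
    for n,b in(('side',.5776),('scene',.5761)):
        c,q,r=box(n); q=q[q[:,0]<.623]
        print(n,len(q),'yrange',q[:,1].min(),q[:,1].max())
        for y in ys:
            t=q[abs(q[:,1]-y)<.012]
            if len(t): m=(t[:,0].min()+t[:,0].max())/2; print(round(y,3),'w',np.ptp(t[:,0]).round(4),'offset from lane mm',round(1000*(m-(b+.0175*(y+.1))),1))
E
python3 -c "
from h import *
rep(np.arange(-.01,.11,.025))"
```

```text
8.95 [0.57912904 0.14125933 0.20565528] [-3.14123135e+00  4.17465322e-04  1.55203636e+00] [-0.58369525 -0.55245422  0.50266739]
side 239 yrange 0.00012282466157303838 0.1560939266256738
-0.01 w 0.0 offset from lane mm -34.8
0.015 w 0.0091 offset from lane mm -32.5
0.09 w 0.0453 offset from lane mm 6.8
scene 376 yrange -0.0034878117243506055 0.153649091601825
-0.01 w 0.0616 offset from lane mm -0.8
0.015 w 0.0708 offset from lane mm -2.2
0.04 w 0.0709 offset from lane mm -2.7
0.065 w 0.059 offset from lane mm -6.4
```

Request:
{"name": "move_arm", "arguments": {
  "series": [
    [-6, 0, 0, 0, 0, 0],
    [-12, 0, 0, 0, 0, 0],
    [-18, 0, 0, 0, 0, 0],
    [-24, 0, 0, 0, 0, 0],
    [-30, 0, 0, 0, 0, 0],
    [-36, 0, 0, 0, 0, 0],
    [-42, 0, 0, 0, 0, 0],
    [-48, 0, 0, 0, 0, 0],
    [-54, 0, 0, 0, 0, 0],
    [-60, 0, 0, 0, 0, 0]
  ]
}}

```text
t: 10.05
eef_pos: [0.578, 0.0816, 0.2057]
orientation: [-3.142, -0.0, 1.553]
wrist_force: [1.1, 0.3, -0.5]
opening: 0.389
gripper_force: 0.3
```

```bash
python3 - <<'E'
from h import *
rep(np.arange(-.06,.1,.02))
c=cap('side'); save('s2.png',cv2.resize(c['frame'][125:265,210:390],None,fx=4,fy=4,interpolation=cv2.INTER_CUBIC))
E
```

```text
10.05 [0.57799478 0.08162533 0.20574598] [-3.14154781e+00 -2.22799684e-05  1.55276806e+00] [ 1.11978443  0.34371498 -0.46425174]
side 230 yrange -0.05877311762424222 0.09650622907285841
-0.06 w 0.0083 offset from lane mm -32.5
-0.04 w 0.006 offset from lane mm -32.3
0.02 w 0.0444 offset from lane mm 7.4
0.04 w 0.0451 offset from lane mm 6.7
0.06 w 0.0398 offset from lane mm 2.3
0.08 w 0.0677 offset from lane mm -2.3
scene 330 yrange -0.06138139159345842 0.09417115216784612
-0.06 w 0.0691 offset from lane mm -2.6
-0.04 w 0.0724 offset from lane mm -2.2
-0.02 w 0.0692 offset from lane mm -3.7
0.0 w 0.0537 offset from lane mm -7.0
0.06 w 0.018 offset from lane mm 19.5
0.08 w 0.0715 offset from lane mm -1.6
```

View pics/s2.png

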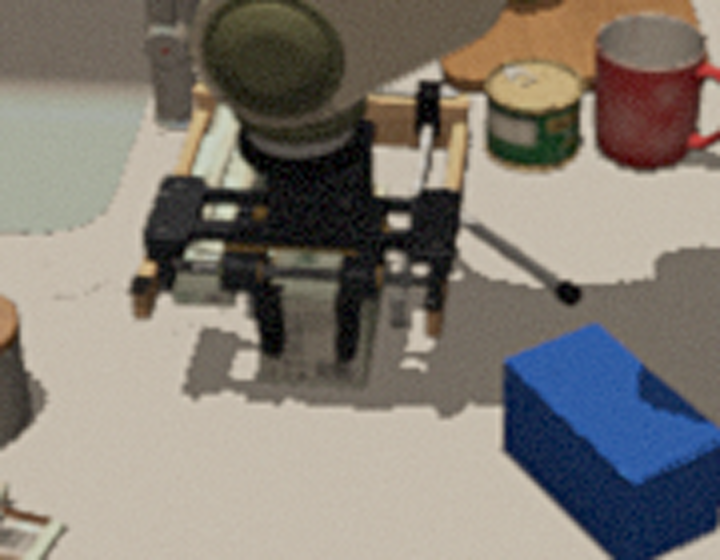

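The picture shows the carton straight between the noses (near nose at (400,305)), with the fingers on its end at (270,320) and (350,325). I'll continue.

Request:
{"name": "move_arm", "arguments": {
  "series": [
    [-7, 0, 0, 0, 0, 0],
    [-14, 0, 0, 0, 0, 0],
    [-21, 0, 0, 0, 0, 0],
    [-28, 0, 0, 0, 0, 0],
    [-35, 0, 0, 0, 0, 0],
    [-42, 0, 0, 0, 0, 0],
    [-49, 0, 0, 0, 0, 0],
    [-56, 0, 0, 0, 0, 0],
    [-63, 0, 0, 0, 0, 0],
    [-70, 0, 0, 0, 0, 0]
  ]
}}

```text
t: 11.2
eef_pos: [0.5767, 0.0116, 0.2058]
orientation: [3.142, 0.0, 1.553]
wrist_force: [-0.7, 2.5, 1.5]
opening: 0.384
gripper_force: 0.8
```

```bash
python3 - <<'E'
from h import *
rep(np.arange(-.14,.04,.02))
E
```

```text
11.2 [0.57674103 0.01155024 0.20580003] [3.14151593e+00 5.50204503e-06 1.55279510e+00] [-0.73863763  2.54955901  1.46006   ]
side 210 yrange -0.1318096604580716 0.028334767146219176
-0.14 w 0.0 offset from lane mm -31.0
-0.12 w 0.0035 offset from lane mm -33.1
-0.06 w 0.0281 offset from lane mm 9.5
-0.04 w 0.0441 offset from lane mm 5.7
-0.02 w 0.0411 offset from lane mm 3.4
0.0 w 0.058 offset from lane mm -7.1
0.02 w 0.0669 offset from lane mm -3.0
scene 276 yrange -0.13180498068684104 0.02323463559155947
-0.14 w 0.0589 offset from lane mm 5.7
-0.12 w 0.0721 offset from lane mm -1.3
-0.1 w 0.0699 offset from lane mm -2.7
-0.08 w 0.0605 offset from lane mm -6.4
-0.06 w 0.0 offset from lane mm -13.2
-0.02 w 0.0219 offset from lane mm 23.0
0.0 w 0.0634 offset from lane mm -3.4
0.02 w 0.0667 offset from lane mm -3.6
```

Request:
{"name": "move_arm", "arguments": {
  "series": [
    [-7, 0, 0, 0, 0, 0],
    [-14, 0, 0, 0, 0, 0],
    [-21, 0, 0, 0, 0, 0],
    [-28, 0, 0, 0, 0, 0],
    [-35, 0, 0, 0, 0, 0],
    [-42, 0, 0, 0, 0, 0],
    [-49, 0, 0, 0, 0, 0],
    [-56, 0, 0, 0, 0, 0],
    [-63, 0, 0, 0, 0, 0],
    [-68, 0, 0, 0, 0, 0]
  ]
}}

```text
t: 12.3
eef_pos: [0.5755, -0.0565, 0.2058]
orientation: [3.142, 0.0, 1.553]
wrist_force: [-0.0, -0.1, -1.0]
opening: 0.384
gripper_force: 0.4
```

```bash
python3 - <<'E'
from h import *
rep(np.arange(-.2,.0,.02))
E
```

```text
12.3 [ 0.57553456 -0.056534    0.20575785] [3.14155495e+00 4.52472371e-05 1.55256225e+00] [-0.04091072 -0.10335963 -0.95548927]
side 208 yrange -0.12369841690188614 -0.04194082838762865
-0.12 w 0.0461 offset from lane mm 7.3
-0.1 w 0.0425 offset from lane mm 6.7
-0.08 w 0.0394 offset from lane mm 2.6
-0.06 w 0.0676 offset from lane mm -2.8
-0.04 w 0.0662 offset from lane mm -2.5
scene 153 yrange -0.19770633842450225 -0.04340324130578103
-0.2 w 0.0178 offset from lane mm 26.0
-0.18 w 0.0388 offset from lane mm 12.1
-0.16 w 0.0478 offset from lane mm 3.3
-0.14 w 0.023 offset from lane mm -5.5
-0.08 w 0.0202 offset from lane mm 22.0
-0.06 w 0.0684 offset from lane mm -2.3
-0.04 w 0.0686 offset from lane mm -2.7
```

Request:
{"name": "move_arm", "arguments": {
  "series": [
    [-3, 0, 0, 0, 0, 0],
    [-6, 0, 0, 0, 0, 0],
    [-9, 0, 0, 0, 0, 0],
    [-12, 0, 0, 0, 0, 0],
    [-14, 0, 0, 0, 0, 0],
    [-16, 0, 0, 0, 0, 0]
  ]
}}

```text
t: 13.0
eef_pos: [0.5753, -0.072, 0.2058]
orientation: [3.142, -0.0, 1.553]
wrist_force: [0.1, 1.4, 1.2]
opening: 0.388
gripper_force: 0.7
```

Request:
{"name": "move_arm", "arguments": {
  "series": [
    [-1, 0, 0, 0, 0, 0],
    [-2, 0, 0, 0, 0, 0],
    [-2, 0, 0, 0, 0, 0]
  ]
}}

```text
t: 13.3
eef_pos: [0.5752, -0.074, 0.2058]
orientation: [3.142, 0.0, 1.553]
wrist_force: [0.0, -0.1, -0.5]
opening: 0.387
gripper_force: 0.0
```

Request:
{"name": "move_arm", "arguments": {
  "series": [
    [-1, 0, 0, 0, 0, 0],
    [-1, 0, 0, 0, 0, 0]
  ]
}}

```text
t: 13.5
eef_pos: [0.5752, -0.0749, 0.2057]
orientation: [-3.142, 0.0, 1.553]
wrist_force: [-0.7, 0.2, 0.1]
opening: 0.387
gripper_force: 0.3
```

Request:
{"name": "move_arm", "arguments": {
  "series": [
    [-1, 0, 0, 0, 0, 0],
    [-1, 0, 0, 0, 0, 0]
  ]
}}

```text
t: 13.7
eef_pos: [0.5752, -0.076, 0.2057]
orientation: [-3.142, 0.0, 1.553]
wrist_force: [0.8, 0.3, 0.4]
opening: 0.383
gripper_force: 0.3
```

Request:
{"name": "move_arm", "arguments": {
  "series": [
    [-1, 0, 0, 0, 0, 0],
    [-1, 0, 0, 0, 0, 0]
  ]
}}

```text
t: 13.9
eef_pos: [0.5751, -0.0764, 0.2057]
orientation: [-3.141, -0.001, 1.553]
wrist_force: [1.0, 4.7, 1.5]
opening: 0.388
gripper_force: 2.3
```

Request:
{"name": "move_arm", "arguments": {
  "series": [
    [-1, 0, 0, 0, 0, 0],
    [-1, 0, 0, 0, 0, 0]
  ]
}}

```text
t: 14.1
eef_pos: [0.5751, -0.0767, 0.2058]
orientation: [-3.141, -0.003, 1.553]
wrist_force: [1.4, 10.9, 2.4]
opening: 0.388
gripper_force: 5.2
```

Contact with the back board: force rose to 11 N and motion stopped at the expected position. I'll retract, go up and look.

Request:
{"name": "move_arm", "arguments": {
  "series": [
    [5, 0, 0, 0, 0, 0],
    [25, 0, 0, 0, 0, 0],
    [60, 0, 0, 0, 0, 0],
    [80, 0, 0, 0, 0, 0],
    [80, 0, -45, 0, 0, 0],
    [80, 0, -90, 0, 0, 0],
    [80, 0, -110, 0, 0, 0],
    [80, 0, -110, 0, 0, 0]
  ]
}}

```text
t: 14.9
eef_pos: [0.5768, 0.0021, 0.3188]
orientation: [3.135, 0.002, 1.553]
wrist_force: [-0.8, 0.2, -0.2]
opening: 0.386
gripper_force: 0.0
```

Request:
{"name": "move_arm", "arguments": {
  "series": [
    [0, -45, 0, 0, 0, 0],
    [-5, -90, 0, 0, 0, 0],
    [-15, -130, 0, 0, 0, 0],
    [-35, -160, 0, 0, 0, 0],
    [-45, -165, 0, 0, 0, 0],
    [-45, -165, 0, 0, 0, 0]
  ],
  "claw": 0
}}

```text
t: 15.5
eef_pos: [0.4106, -0.0408, 0.3153]
orientation: [-3.141, 0.0, 1.55]
wrist_force: [0.2, -0.5, 0.6]
opening: 0.005
gripper_force: 0.0
```

```bash
python3 - <<'E'
from h import *
s=ctrl.get_state();print(s['t'],s['eef_pos'],s['orientation'],s['q'],s['opening'])
for n in('side','scene'):
    c=cap(n);P=cloud(c);save(n+'3.png',c['frame']);P=P.reshape(-1,3)
    q=P[(P[:,2]>.068)&(P[:,2]<.084)&(P[:,0]>.52)&(P[:,0]<.66)&(P[:,1]>-.23)&(P[:,1]<-.02)]
    print(n,len(q),cv2.minAreaRect((q[:,:2]*1000).astype(np.float32)) if len(q) else '')
    for y in np.arange(-.07,.02,.02):
        x=np.sort(P[(abs(P[:,1]-y)<.01)&(P[:,2]>.017)&(P[:,2]<.03)&(P[:,0]>.51)&(P[:,0]<.65)][:,0]);print(round(y,2),[a.mean().round(4) for a in np.split(x,np.where(np.diff(x)>.008)[0]+1) if len(a)>2])
    g=P[(P[:,2]>.048)&(P[:,2]<.06)&(P[:,0]>.40)&(P[:,0]<.48)&(P[:,1]>-.05)&(P[:,1]<.05)]
    if len(g)>5: print('bar',len(g),np.degrees(np.arctan2(*np.median(g[:,:2]-[.5033,-.0694],0)[::-1])))
w=cap('wrist');save('w3.png',w['frame'])
E
```

```text
15.5 [ 0.41056114 -0.04078915  0.31527272] [-3.14094551e+00  6.67375016e-06  1.55047996e+00] [-3.87763113e-01  2.45328582e-01  1.79948559e+00 -2.68201745e-04
  1.09738004e+00 -3.67324394e-01] 0.004941855314083708
side 611 ((574.9263916015625, -151.46591186523438), (135.48678588867188, 70.29840087890625), 88.77222442626953)
-0.07 [np.float64(0.5278), np.float64(0.6285), np.float64(0.6428)]
-0.05 [np.float64(0.5296), np.float64(0.6284), np.float64(0.643)]
-0.03 [np.float64(0.5288), np.float64(0.6291), np.float64(0.6436)]
-0.01 [np.float64(0.5289), np.float64(0.6294), np.float64(0.646)]
0.01 [np.float64(0.5308), np.float64(0.6301)]
bar 115 131.81971819977989
scene 374 ((569.853515625, -139.67892456054688), (124.1749038696289, 118.6377182006836), 46.346900939941406)
-0.07 [np.float64(0.5268), np.float64(0.6342)]
-0.05 [np.float64(0.5266), np.float64(0.6264), np.float64(0.6425)]
-0.03 [np.float64(0.5266), np.float64(0.6269), np.float64(0.6437)]
-0.01 [np.float64(0.5276), np.float64(0.6349)]
0.01 [np.float64(0.5277), np.float64(0.6288)]
bar 82 133.54793738502198
```

View pics/w3.png

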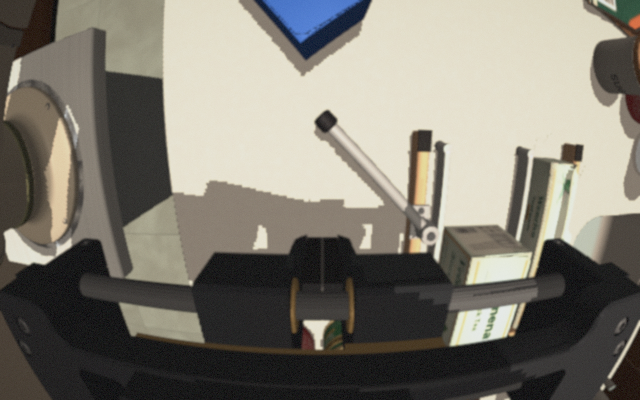

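The wrist view shows the carton home in the lane (490,270), the bar from the hub at (430,235) to the knob at (325,120), and the closed fingers on its near side at (322,250). The rails haven't moved. I'll descend and work out the sweep.

Request:
{"name": "move_arm", "arguments": {
  "series": [
    [0, 0, 40, 0, 0, 0],
    [0, 0, 75, 0, 0, 0],
    [0, 0, 100, 0, 0, 0],
    [0, 0, 112, 0, 0, 0],
    [0, 0, 112, 0, 0, 0]
  ]
}}

```text
t: 16.15
eef_pos: [0.4113, -0.0395, 0.2021]
orientation: [-3.138, -0.001, 1.554]
wrist_force: [-0.3, 0.5, 0.3]
opening: 0.007
gripper_force: 0.0
```

```bash
python3 - <<'E'
from h import *
s=ctrl.get_state();p=s['eef_pos'];print(p,s['orientation'])
d=p[:2]-[.5033,-.0694];cur=np.array([d@[.0175,1],d@[1,-.0175]])*1000
print(cur)
T=[]
for a in np.linspace(2.33,0,31):
    u=np.array([np.cos(a),np.sin(a)]);n=np.array([np.sin(a),-np.cos(a)])
    c=85*u-n*(5+17.5*abs(n[0])+9*abs(n[1])); T.append(c[::-1])
T=np.array(T)
print('start',(T[0]-cur).round())
for k in (0,10,20): print((T[k+1:k+11]-T[k]).round().astype(int).tolist())
E
```

```text
[ 0.41130587 -0.03945331  0.20211057] [-3.13830925e+00 -1.29740888e-03  1.55369656e+00]
[ 28.33679622 -92.51819311]
start [17. 17.]
[[6, 3], [11, 7], [16, 12], [21, 17], [25, 22], [29, 28], [33, 34], [36, 41], [38, 48], [40, 55]]
[[1, 6], [2, 12], [3, 19], [3, 25], [2, 32], [1, 39], [0, 46], [-3, 52], [-5, 59], [-9, 65]]
[[-4, 6], [-9, 12], [-14, 17], [-20, 23], [-26, 27], [-32, 31], [-40, 35], [-47, 37], [-55, 40], [-62, 41]]
```

Request:
{"name": "move_arm", "arguments": {
  "series": [
    [6, 6, 0, 0, 0, 0],
    [12, 12, 0, 0, 0, 0],
    [17, 17, 0, 0, 0, 0]
  ]
}}

```text
t: 16.45
eef_pos: [0.429, -0.0225, 0.2044]
orientation: [3.14, 0.001, 1.553]
wrist_force: [-0.7, -1.2, -0.3]
opening: 0.003
gripper_force: 0.3
```

Request:
{"name": "move_arm", "arguments": {
  "series": [
    [6, 3, 0, 0, 0, 0],
    [11, 7, 0, 0, 0, 0],
    [16, 12, 0, 0, 0, 0],
    [21, 17, 0, 0, 0, 0],
    [25, 22, 0, 0, 0, 0],
    [29, 28, 0, 0, 0, 0],
    [33, 34, 0, 0, 0, 0],
    [36, 41, 0, 0, 0, 0],
    [38, 48, 0, 0, 0, 0],
    [40, 55, 0, 0, 0, 0]
  ]
}}

```text
t: 17.45
eef_pos: [0.4845, 0.0159, 0.2037]
orientation: [3.142, 0.0, 1.553]
wrist_force: [-0.2, 0.0, 0.1]
opening: 0.004
gripper_force: 0.2
```

```bash
python3 - <<'E'
from h import *
s=ctrl.get_state();print(s['t'],s['eef_pos'],s['wrist_force'])
c=cap('side');save('s4.png',cv2.resize(c['frame'][125:265,210:390],None,fx=4,fy=4,interpolation=cv2.INTER_CUBIC))
E
```

```text
17.45 [0.48445921 0.01592897 0.20373627] [-0.24029273  0.00215318  0.07656573]
```

View pics/s4.png

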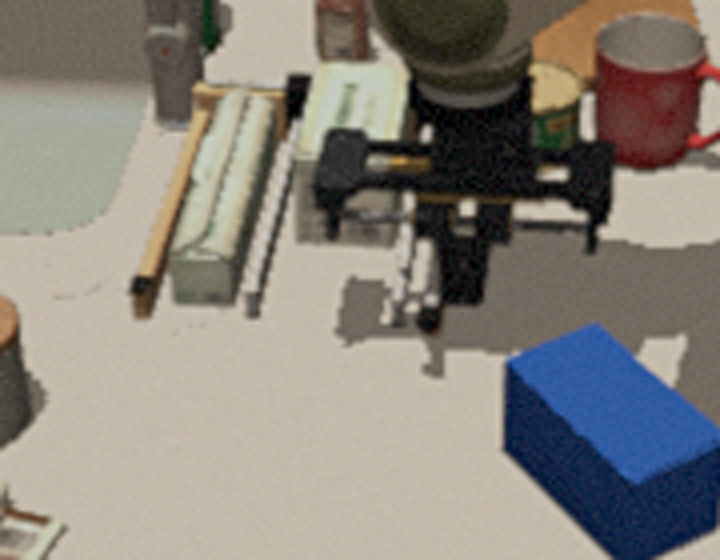

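The bar is now along the mouth direction (knob at (428,318)), with the fingers beside it at (465,270). The sweep works as planned.

Request:
{"name": "move_arm", "arguments": {
  "series": [
    [1, 6, 0, 0, 0, 0],
    [2, 12, 0, 0, 0, 0],
    [3, 19, 0, 0, 0, 0],
    [3, 25, 0, 0, 0, 0],
    [2, 32, 0, 0, 0, 0],
    [1, 39, 0, 0, 0, 0],
    [0, 46, 0, 0, 0, 0],
    [-3, 52, 0, 0, 0, 0],
    [-5, 59, 0, 0, 0, 0],
    [-9, 65, 0, 0, 0, 0]
  ]
}}

```text
t: 18.5
eef_pos: [0.5492, 0.0054, 0.2037]
orientation: [3.142, -0.0, 1.553]
wrist_force: [-0.0, 0.1, 0.5]
opening: -0.0
gripper_force: 0.2
```

Request:
{"name": "move_arm", "arguments": {
  "series": [
    [-4, 6, 0, 0, 0, 0],
    [-9, 12, 0, 0, 0, 0],
    [-14, 17, 0, 0, 0, 0],
    [-20, 23, 0, 0, 0, 0],
    [-26, 27, 0, 0, 0, 0],
    [-32, 31, 0, 0, 0, 0],
    [-40, 35, 0, 0, 0, 0],
    [-47, 37, 0, 0, 0, 0],
    [-53, 40, 0, 0, 0, 0],
    [-56, 41, 0, 0, 0, 0]
  ]
}}

```text
t: 19.5
eef_pos: [0.5889, -0.0518, 0.2038]
orientation: [3.141, 0.0, 1.552]
wrist_force: [0.2, 0.7, 0.4]
opening: 0.006
gripper_force: 0.2
```

Request:
{"name": "move_arm", "arguments": {
  "series": [
    [-2, 0, 0, 0, 0, 0],
    [-4, 0, 0, 0, 0, 0],
    [-4, 0, 0, 0, 0, 0]
  ]
}}

```text
t: 19.8
eef_pos: [0.5885, -0.0552, 0.2038]
orientation: [3.142, 0.0, 1.553]
wrist_force: [0.4, 0.1, -0.5]
opening: 0.005
gripper_force: 0.0
```

Request:
{"name": "move_arm", "arguments": {
  "series": [
    [-1, 0, 0, 0, 0, 0],
    [-2, 0, 0, 0, 0, 0],
    [-2, 0, 0, 0, 0, 0]
  ]
}}

```text
t: 20.1
eef_pos: [0.5885, -0.0568, 0.2038]
orientation: [-3.142, -0.001, 1.553]
wrist_force: [0.2, 2.9, 0.8]
opening: 0.001
gripper_force: 1.5
```

Request:
{"name": "move_arm", "arguments": {
  "series": [
    [-1, 0, 0, 0, 0, 0],
    [-1, 0, 0, 0, 0, 0],
    [-1, 0, 0, 0, 0, 0]
  ]
}}

```text
t: 20.4
eef_pos: [0.5885, -0.0572, 0.2038]
orientation: [-3.142, -0.002, 1.553]
wrist_force: [1.2, 7.7, 1.4]
opening: 0.005
gripper_force: 3.9
```

Request:
{"name": "move_arm", "arguments": {
  "series": [
    [5, 0, 0, 0, 0, 0],
    [20, 0, 0, 0, 0, 0],
    [50, 0, 0, 0, 0, 0],
    [60, 0, -45, 0, 0, 0],
    [60, 0, -90, 0, 0, 0],
    [60, -40, -130, 0, 0, 0],
    [60, -85, -150, 0, 0, 0],
    [60, -130, -150, 0, 0, 0],
    [60, -150, -150, 0, 0, 0],
    [60, -150, -150, 0, 0, 0]
  ]
}}

```text
t: 21.4
eef_pos: [0.4374, 0.0055, 0.3544]
orientation: [3.141, 0.0, 1.553]
wrist_force: [0.8, 1.1, 0.9]
opening: 0.006
gripper_force: 0.0
```

```bash
python3 - <<'E'
from h import *
s=ctrl.get_state();print(s['t'],s['eef_pos'],s['wrist_force'])
c=cap('side');P=cloud(c).reshape(-1,3);save('s5.png',cv2.resize(c['frame'][125:265,210:390],None,fx=4,fy=4,interpolation=cv2.INTER_CUBIC))
q=P[(P[:,2]>.068)&(P[:,2]<.084)&(P[:,0]>.52)&(P[:,0]<.66)&(P[:,1]>-.23)&(P[:,1]<-.05)]
print(cv2.minAreaRect((q[:,:2]*1000).astype(np.float32)))
g=P[(P[:,2]>.047)&(P[:,2]<.06)&(P[:,0]>.52)&(P[:,0]<.63)&(P[:,1]>-.08)&(P[:,1]<-.0)]
print(len(g),np.polyfit(g[:,0],g[:,1],1),np.median(g,0))
for y in (-.03,-.01):
    x=np.sort(P[(abs(P[:,1]-y)<.01)&(P[:,2]>.017)&(P[:,2]<.03)&(P[:,0]>.51)&(P[:,0]<.65)][:,0]);print(y,[a.mean().round(4) for a in np.split(x,np.where(np.diff(x)>.008)[0]+1) if len(a)>2])
E
```

```text
21.4 [0.43743063 0.00550331 0.35436309] [0.84168247 1.05369635 0.86354911]
((575.3185424804688, -151.21615600585938), (137.695068359375, 70.30641174316406), 88.92268371582031)
137 [-0.00971226 -0.06187742] [ 0.57624142 -0.0675015   0.05275798]
-0.03 [np.float64(0.529), np.float64(0.6285), np.float64(0.6437)]
-0.01 [np.float64(0.5293), np.float64(0.6298), np.float64(0.6456)]
```

View pics/s5.png

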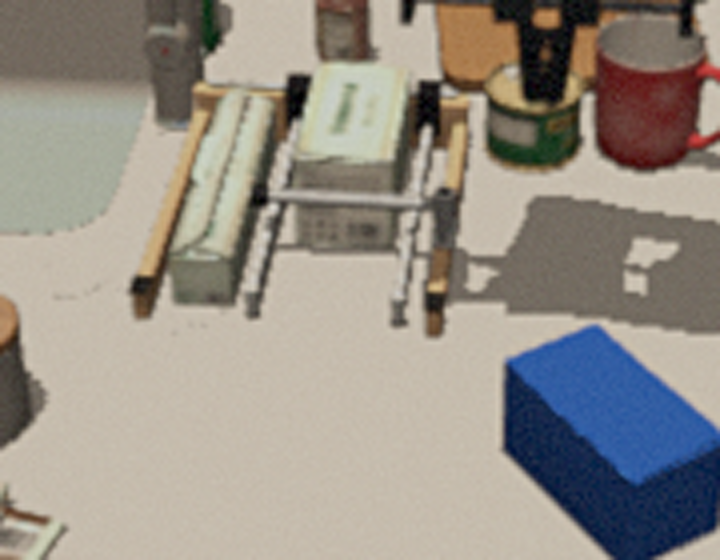

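The carton is home at (350,150), the bar is shut across the lane (knob (260,197), hub (443,205)), the rails are in place and the robot is clear.

```bash
python3 -c "
from cell import ctrl
print(ctrl.hand_in())"
```

```text
the job is handed in; nothing more can be done
None
```

The tea carton is pushed in against the back board and the swing bar is shut behind it; the final camera check showed the rails and the other things in place, and I handed the job in at about 21 s (no verdict came back).

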